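Seat a centrifuge rotor on its keyed drive

ROBOT

A 6-joint arm with a two-finger parallel gripper is mounted at the origin on the work surface. World frame = base frame: x ahead of the robot, y to its left, z up, the work surface at z = 0. Lengths are in mm, angles in rad, forces in N, time in s.
With the tool pointing down it reaches from about 325 to 875 mm from the base axis. Payload 4.4 kg.
Tool frame: the origin (TCP) lies on the centre line of the jaws, within the pads' length; the fingertips stand ahead of it and the grasp point (between the pads) lies 6 mm ahead of it (ctrl.tcp_to_tips is the z of the fingertips in the tool frame, in mm); z points along the fingers, y is the direction in which the jaws open and shut (so a half turn about z gives the same grasp; the last joint's range is limited). The gripper opens to 85 mm and grips with 20 to 120 N. Pads are 22 mm wide; open, the fingers measure 114 mm over their backs; the gripper's body (76 mm by 85 mm) begins 54 mm behind the grasp point. The pads swing forward as they close: fully open they stand 13 mm farther back than shut.
Start: joints at [-1.262, 0.207, 1.542, -0, 1.393, -0.15], TCP at [254.64, -515.544, 256.282] pointing down, gripper open.
Joint ranges: [-2.73, 2.73], [-0.86, 2.22], [0.23, 2.46], [-1.11, 4.25], [0.08, 2.63], [-2.82, 2.82]. Speed limits (rad/s): [2.79, 2.79, 3.14, 3.14, 3.14, 3.14].

INTERFACE

Orientations are given as a 3x3 rotation matrix whose columns are the frame's x, y, z axes.
In Python, from plant import ctrl, sensors, optics gives the robot as it stands. Calls block until the motion is done:
- ctrl.move_ptp(position, orientation): joint-space move of the TCP to a pose.
- ctrl.move_l(position, rot=None, vel=150, threshold=None): straight line of the TCP; rot=None keeps the orientation; vel is the mean speed in mm/s. With threshold (N) it stops when the force on the tool has changed by that much, and returns True; else False.
- ctrl.set_joints(angles): joint-space move.
- ctrl.gripper_to(opening, force=None): finger opening in mm; force is the grip in N (None keeps the last); returns when the fingers have stopped.
- ctrl.hold(seconds).
- ctrl.solve_ik(position, orientation): joint angles nearest the present ones, or None.
- sensors.read_state(): the state.
- optics.grab_frame(name): name is "scene" or "top" or "wrist"; returns (picture, depth): 420x560x3 uint8, red, green, blue; 420x560 float32, mm along the optical axis (not along the pixel's ray), 0 where there is no reading.
- optics.camera_params(name): a dict with "mtx" (3x3 intrinsics, pixels), "R" (3x3) and "t" (3): a world point X has camera coordinates R X + t; the wrist camera has in their place "T_tool_cam" (4x4, takes a point from camera to tool coordinates, whose origin is the TCP and whose axes are the flange's). Camera axes: x right, y down, z forward; pixel columns grow to the right and rows downward; lengths in mm; the calibration is good to about 2 mm. A picture is of the moment at which its call begins: read the wrist's pose just before it. camera_params takes no time and is no camera call.
A pose or a line that the arm cannot do raises ctrl.MotionError and nothing moves.
- ctrl.finish_job(): hands the job in, once; it reports no verdict.
The state is a dict: "t": time; "q": joint angles; "qvel": joint speeds; "tau": joint torques, N m; "eef_pos": TCP position; "eef_rot": TCP orientation; "force": force on the tool from outside, world axes, zero at the start; "wrist_torque": the same for the moment, N m; "grip_width": finger opening in mm.
Only numpy, scipy, OpenCV 4.12 (cv2) and the standard library are available. Lean on these libraries where they do the work, as an engineer would, in place of code of your own. Each camera call takes 0.05 s, during which the arm holds its last target.

TASK

Lift the blue rotor off its storage stand by the red grip and lower it onto the spindle of the open bench centrifuge. With light downward pressure, turn it until its slots find the drive key and it drops fully home, then let go of it, leaving it sitting level and still. Be gentle on the drive bearing and leave the tube rack, the jar and the clear tub as they are.

Things in the scene. Friction and masses are not known exactly. Their poses are not given: they have to be found in the camera images.
- centrifuge: White bench centrifuge, lid off, fixed to the bench. Origin at bench level on the spindle axis, z up, x from its front panel to its back. Housing 230 x 190 x 45 mm high (x from -100 to +130 mm). On it a round chamber wall, 164 mm across outside, 150 mm inside, rim 103 mm above the bench. More than 30 N between rotor and centrifuge harms the drive bearing.
- drive_seat (a point): Centre of the top of the steel seat flange (56 mm across, 55 mm above the bench) inside the chamber: where the rotor's origin lies when fully home. Its axes are the housing's, not the key's. A brass spindle, 8.5 mm in diameter, rises 32 mm from here, the last 8 mm tapering to 3 mm.
- key_top (a point): On the spindle axis at the top of the orange drive key, 10 mm above the seat. The key is a bar 40 x 8 mm across the spindle; its heading is random and not measured (braked, holds 1.5 N m). It is sprung: pressed down it sinks up to 6 mm (2.8 N at first, 7 N at the bottom, then rigid) and springs up again once a slot comes over it. This point marks the unpressed height.
- rotor: Blue rotor, loose, 260 to 440 g, 90 mm high. Origin at the centre of its underside, z up. Boss 36 mm square, 0 to 34 mm: a 10 mm bore for the spindle and, below, crossed slots along x and y (10.5 mm wide, 12 mm deep) for the key: it fits every quarter turn, within 2 to 4 degrees. Disc 100 mm across, 34 to 48 mm. On an out-of-line key it stays 4 to 10 mm too high; home, its disc is level with the rim.
- rotor_grip (a point): Centre of the rotor's red grip, 71 mm above the rotor's origin, on its axis. The grip is a bar 36 mm long (rotor x), 22 mm wide (rotor y: close the fingers along y) and 38 mm high; a collar 40 mm across and 4 mm high lies under it, on the disc.
- stand: Grey round storage stand, fixed to the bench, 116 mm across and 20 mm high, with a tapered steel pin (8 mm across, 14 mm high) in the middle that stands loosely in the rotor's bore. Origin at bench level on its axis. The rotor starts on it.
- tube_rack: White rack 70 x 150 mm with three blue-capped tubes fixed in it, 111 mm high, loose; origin at the centre of its underside. A bystander.
- reagent_jar: Amber jar with a red cap, 56 mm in diameter, 85 mm high, loose; origin at the centre of its underside. A bystander.
- ice_tub: Clear empty tub, 110 mm in diameter, 60 mm high, loose; origin at the centre of its underside. A bystander.
Mind the look-alikes: they are no part of the job. Of the things shaped like the rotor, the blue one is meant.

How it is judged:
By the outcome, as a careful person would: the job done as asked, in the order asked, and still so for the second after the job is handed in, with the robot touching nothing.
It also fails if it takes over 64 s, if anything falls off the work surface, if the arm or the gripper's body presses on something with over 40 N, if the wrist force passes 120 N, or if a joint passes its speed limit or range.

## Working session

There is one attempt and no reset: what is moved stays moved. The work goes in short steps, each a Python script; the robot and the scene stay as the last script left them, time stands still between calls to the robot, and variables do not carry over. Pictures are saved under pics/ and viewed, and the job is handed in when it is done.

```bash
ls; mkdir -p pics
python3 - <<'E'
from plant import ctrl,sensors,optics
import cv2,numpy as np
s=sensors.read_state();print({k:np.round(v,3) for k,v in s.items()}, ctrl.tcp_to_tips)
for n in ("scene","top","wrist"):
    p,d=optics.grab_frame(n);cv2.imwrite(f"pics/a_{n}.png",p[:,:,::-1]);np.savez(f"a_{n}.npz",p=p,d=d)
    print(n,{k:np.round(v,3).tolist() for k,v in optics.camera_params(n).items()}, (d>0).mean())
E
```

```text
pics
{'t': np.float64(0.0), 'q': array([-1.263,  0.207,  1.543, -0.   ,  1.393, -0.15 ]), 'qvel': array([-0.001,  0.001,  0.001, -0.002,  0.   ,  0.002]), 'tau': array([-0.0000e+00, -3.8303e+01, -2.9160e+01, -0.0000e+00,  1.0000e-02,
        0.0000e+00]), 'eef_pos': array([ 254.402, -514.878,  255.1  ]), 'eef_rot': array([[ 0.897,  0.443, -0.001],
       [ 0.443, -0.897,  0.002],
       [ 0.   , -0.002, -1.   ]]), 'force': array([-0.098, -0.595, -0.376]), 'wrist_torque': array([ 0.001,  0.017, -0.052]), 'grip_width': np.float64(85.392)} 25.0
scene {'mtx': [[419.173, 0.0, 275.455], [0.0, 419.173, 206.09], [0.0, 0.0, 1.0]], 'R': [[-0.58, 0.814, 0.014], [0.638, 0.465, -0.614], [-0.507, -0.347, -0.789]], 't': [231.687, -326.538, 1483.329]} 0.9960374149659864
top {'mtx': [[458.716, 0.0, 280.881], [0.0, 458.716, 212.185], [0.0, 0.0, 1.0]], 'R': [[-0.019, -1.0, -0.011], [-0.984, 0.021, -0.178], [0.178, 0.008, -0.984]], 't': [112.899, 553.14, 1037.692]} 0.9959141156462585
wrist {'mtx': [[366.856, 0.0, 282.51], [0.0, 366.856, 209.103], [0.0, 0.0, 1.0]], 'T_tool_cam': [[0.0, -0.947, -0.322, 83.506], [1.0, 0.001, -0.001, -0.016], [0.001, -0.322, 0.947, -117.61], [0.0, 0.0, 0.0, 1.0]]} 0.9960289115646258
```

View pics/a_scene.png

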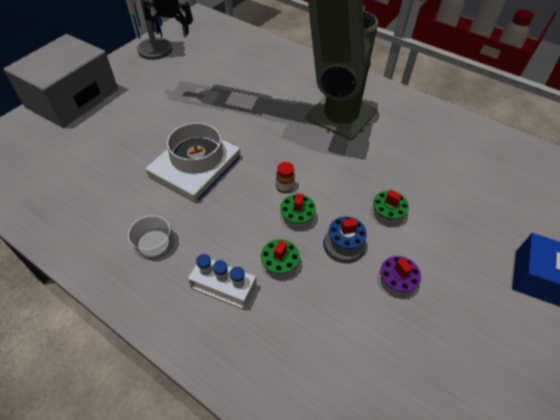

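View pics/a_top.png

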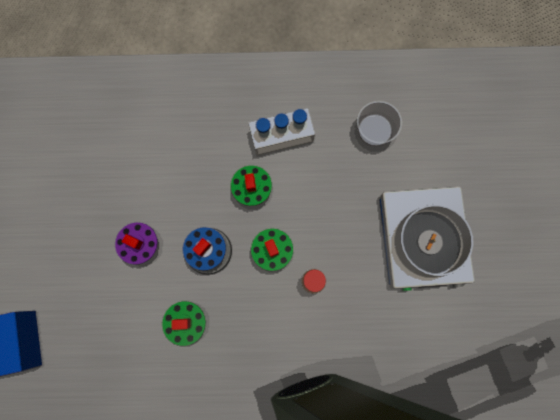

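View pics/a_wrist.png

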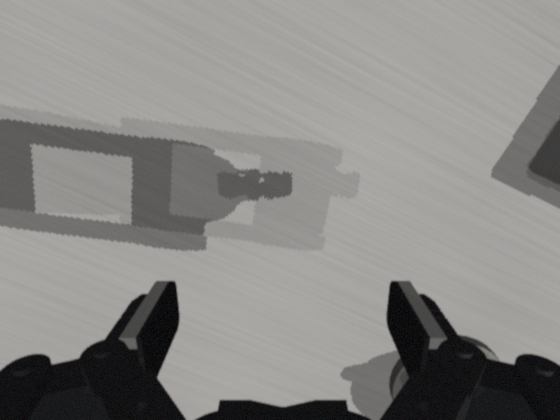

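Candidates for the rotor, as top pixels: blue (206,250) on the grey stand, green (251,186), green (272,250), green (184,323) and purple (137,243). In the scene view, the blue one on the stand is at (348,233). The blue-capped tubes and the blue box at the edge aren't rotors. I choose the blue rotor on the stand and will check it in a close crop.

```bash
cat > h.py <<'E'
import numpy as np,cv2
from plant import ctrl,sensors,optics
def cam(n,st=None):
    c=optics.camera_params(n)
    if n!="wrist": return c["mtx"],c["R"],c["t"]
    T=np.eye(4);T[:3,:3]=st["eef_rot"];T[:3,3]=st["eef_pos"]
    W=np.linalg.inv(T@c["T_tool_cam"]);return c["mtx"],W[:3,:3],W[:3,3]
def ray(C,uv):
    K,R,t=C; d=R.T@np.linalg.solve(K,np.r_[uv,1.]);return -R.T@t,d
def onplane(C,uv,z):
    o,d=ray(C,uv);return o+d*(z-o[2])/d[2]
def tri(C1,u1,C2,u2):
    o1,d1=ray(C1,u1);o2,d2=ray(C2,u2);d1=d1/np.linalg.norm(d1);d2=d2/np.linalg.norm(d2)
    s=np.linalg.lstsq(np.c_[d1,-d2],o2-o1,rcond=None)[0]
    a,b=o1+s[0]*d1,o2+s[1]*d2;return (a+b)/2,np.linalg.norm(a-b)
def cloud(C,d):
    K,R,t=C;v,u=np.indices(d.shape);P=np.stack([(u-K[0,2])/K[0,0]*d,(v-K[1,2])/K[1,1]*d,d],-1)
    return (P-t)@R
def hsv(p): return cv2.cvtColor(p,cv2.COLOR_RGB2HSV)
def red(p):
    h=hsv(p);return (((h[...,0]<8)|(h[...,0]>172))&(h[...,1]>150)&(h[...,2]>70))
def blue(p):
    h=hsv(p);return ((h[...,0]>100)&(h[...,0]<125)&(h[...,1]>120)&(h[...,2]>50))
def orange(p):
    h=hsv(p);return ((h[...,0]>=4)&(h[...,0]<20)&(h[...,1]>130)&(h[...,2]>90))
def snap(n,name):
    st=sensors.read_state();p,d=optics.grab_frame(n);cv2.imwrite(f"pics/{name}.png",p[:,:,::-1]);np.savez(name+".npz",p=p,d=d,pos=st["eef_pos"],rot=st["eef_rot"]);return p,d,cam(n,st)
E
python3 - <<'E'
from h import *
c={}
for n,box in(("top",(170,210,240,290)),("scene",(315,205,380,265))):
    f=np.load(f"a_{n}.npz");p,d=f["p"],f["d"];C=cam(n)
    P=cloud(C,d);x0,y0,x1,y1=box
    m=np.zeros(d.shape,bool);m[y0:y1,x0:x1]=1
    r=red(p)&m;z=P[r][:,2];print(n,r.sum(),np.percentile(z,[5,50,95]))
    t=r&(P[...,2]>np.percentile(z,95)-5); v,u=np.nonzero(t);c[n]=(C,np.array([u.mean(),v.mean()]));print(c[n][1],P[t].mean(0),t.sum())
    b=blue(p)&m;print("blue z",np.percentile(P[b][:,2],[5,50,95]),P[b&(P[...,2]>np.median(P[b][:,2])-6)].mean(0))
    cr=cv2.resize(p[y0:y1,x0:x1],None,fx=5,fy=5,interpolation=cv2.INTER_CUBIC);cv2.imwrite(f"pics/crop_{n}.png",cr[:,:,::-1])
    # centrifuge
    m[:]=0
    if n=="top": m[180:300,370:485]=1
    else: m[115:200,140:250]=1
    zz=P[...,2]; rim=m&(zz>95)&(zz<112); pts=P[rim][:,:2].astype(np.float32)
    # circle fit
    A=np.c_[2*pts,np.ones(len(pts))];s=np.linalg.lstsq(A,(pts**2).sum(1),rcond=None)[0];print("rim",len(pts),s[:2],np.sqrt(s[2]+s[0]**2+s[1]**2),np.median(zz[rim]))
    o=orange(p)&m;v,u=np.nonzero(o);print("orange",o.sum(),u.mean(),v.mean(),P[o].mean(0));c[n+"o"]=(C,np.array([u.mean(),v.mean()]))
print(tri(*c["top"],*c["scene"]),tri(*c["topo"],*c["sceneo"]))
E
```

```text
top 150 [105.39231839 109.58594676 113.13083109]
[200.33333333 246.30630631] [470.53897704 279.27407877 119.60010659] 111
blue z [64.48100075 68.06401311 71.42681598] [469.65139873 279.29202045  72.47004995]
rim 532 [ 476.59181436 -241.77783989] 77.60137146058453 102.06478185494669
orange 42 430.8095238095238 241.5952380952381 [ 476.42403428 -241.88311171   66.20361291]
scene 102 [103.79105351 107.49533748 110.22824925]
[349.39772727 222.56818182] [482.51303311 284.10856833 117.53456411] 88
blue z [62.70631489 65.67468119 68.57373159] [487.97831126 286.83113736  70.63868039]
rim 279 [ 480.93573846 -241.60511454] 77.85224483175205 99.23623088075398
orange 23 195.08695652173913 150.0 [ 507.39431343 -211.21272574  101.34314108]
(array([472.41058167, 281.63097053, 103.92492794]), np.float64(1.3658670655769847)) (array([ 477.86524746, -245.53663355,   57.42301741]), np.float64(1.9018378429485852))
```

View pics/crop_top.png

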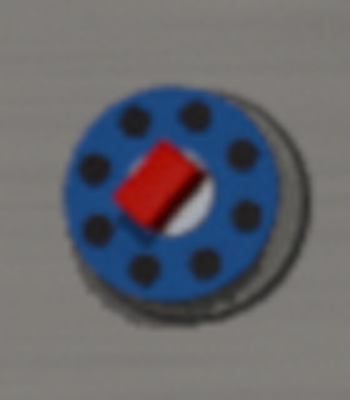

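View pics/crop_scene.png

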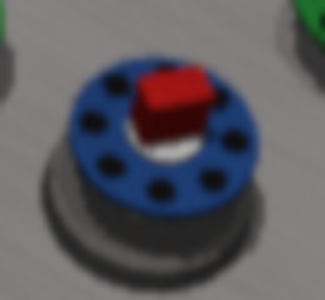

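The crops confirm the choice: a blue disc with a red grip, on the grey stand. It's at about (471,281), with the grip top near z=110. The centrifuge axis is at about (478,-243). Next I take wrist views of the centrifuge, then the rotor.

```bash
cat >> h.py <<'E'
def rot(yaw):
    c,s=np.cos(yaw),np.sin(yaw);return np.array([[c,s,0],[s,-c,0],[0,0,-1.]])
E
python3 - <<'E'
from h import *
for yaw in (0,np.pi,np.pi/2,-np.pi/2,np.pi/4):
    for P in ([478,-243,260],[471,281,260]):
        q=ctrl.solve_ik(P,rot(yaw));print(yaw,P,None if q is None else np.round(q,2))
y=0.0
for i,P in enumerate(([478,-243,250],[440,-223,290])):
    ctrl.move_ptp(P,rot(-0.5));snap("wrist",f"c{i}")
print(sensors.read_state()["t"])
E
```

```text
0 [478, -243, 260] [-0.63  0.12  1.63 -0.    1.39  0.94]
0 [471, 281, 260] [ 0.38  0.15  1.6  -0.    1.39  1.95]
3.141592653589793 [478, -243, 260] [-0.63  0.12  1.63 -0.    1.39 -2.2 ]
3.141592653589793 [471, 281, 260] [ 0.38  0.15  1.6  -0.    1.39 -1.19]
1.5707963267948966 [478, -243, 260] [-0.63  0.12  1.63 -0.    1.39 -0.63]
1.5707963267948966 [471, 281, 260] [ 0.38  0.15  1.6  -0.    1.39  0.38]
-1.5707963267948966 [478, -243, 260] [-0.63  0.12  1.63 -0.    1.39  2.51]
-1.5707963267948966 [471, 281, 260] [ 0.38  0.15  1.6  -0.    1.39 -2.76]
0.7853981633974483 [478, -243, 260] [-0.63  0.12  1.63 -0.    1.39  0.15]
0.7853981633974483 [471, 281, 260] [ 0.38  0.15  1.6  -0.    1.39  1.17]
2.0083
```

View pics/c0.png

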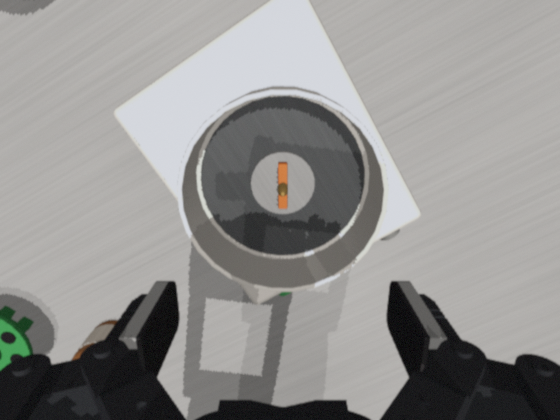

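View pics/c1.png

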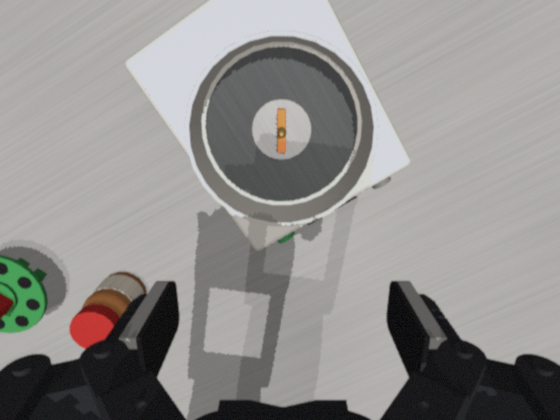

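In both wrist views the orange key is nearly vertical in the image, at (283,185) in c0 and (281,130) in c1, with the brass spindle in the middle of the light flange. I'll measure these and then view the rotor.

```bash
cat > m.py <<'E'
from h import *
def ld(n):
    f=np.load(n+".npz");return f["p"],f["d"],cam("wrist",dict(eef_pos=f["pos"],eef_rot=f["rot"]))
E
python3 - <<'E'
from m import *
k=[]
for n,(cu,cv_) in(("c0",(283,183)),("c1",(281,129))):
    p,d,C=ld(n);P=cloud(C,d)
    box=np.zeros(d.shape,bool);box[cv_-40:cv_+40,cu-40:cu+40]=1
    o=(orange(p)&box);v,u=np.nonzero(o);r=cv2.minAreaRect(np.c_[u,v].astype(np.float32))
    print(n,r,P[o].mean(0))
    bp=cv2.boxPoints(r);e=sorted(bp.tolist(),key=lambda q:q[1]);a=(np.array(e[0])+e[1])/2;b=(np.array(e[2])+e[3])/2
    A,B=onplane(C,a,65),onplane(C,b,65);print("key",A[:2],B[:2],(A+B)[:2]/2,np.linalg.norm(A-B),np.degrees(np.arctan2(*(A-B)[1::-1])))
    # line fit
    X=np.array([onplane(C,q,65)[:2] for q in np.c_[u,v]]);w=np.linalg.svd(X-X.mean(0),full_matrices=False)[2][0];print("pca deg",np.degrees(np.arctan2(w[1],w[0])))
    h=hsv(p);g=(h[...,1]<40)&(h[...,2]>110)&box
    ys,xs=np.indices(d.shape);g=((g|o)&(np.hypot(xs-cu,ys-cv_)<36)).astype(np.uint8)
    c=max(cv2.findContours(g,0,2)[0],key=cv2.contourArea);el=cv2.fitEllipse(cv2.convexHull(c));print("flange",el,onplane(C,el[0],55));k.append((C,np.array(el[0])))
    rimm=(P[...,2]>99)&(P[...,2]<108);pts=P[rimm][:,:2];pts=pts[np.hypot(*(pts-[478,-243]).T)<95]
    A=np.c_[2*pts,np.ones(len(pts))];s=np.linalg.lstsq(A,(pts**2).sum(1),rcond=None)[0];print("rim",len(pts),s[:2],np.sqrt(s[2]+s[0]**2+s[1]**2))
    cv2.imwrite(f"pics/z_{n}.png",cv2.resize(p[cv_-45:cv_+45,cu-45:cu+45],None,fx=6,fy=6,interpolation=cv2.INTER_CUBIC)[:,:,::-1])
print("tri flange",tri(*k[0],*k[1]))
y=-0.5
for i,P in enumerate(([471,281,250],[433,281,280])):
    ctrl.move_ptp(P,rot(0.8));snap("wrist",f"r{i}")
print(sensors.read_state()["t"])
E
```

```text
c0 ((282.0, 185.0), (44.0, 8.0), 90.0) [ 481.0889175  -244.59152001   69.38778065]
key [ 496.50745174 -252.7475175 ] [ 462.47786732 -234.15356517] [ 479.49265953 -243.45054134] 38.77818560649747 -28.652435342678416
pca deg 151.74440456722493
flange ((282.3927307128906, 182.61415100097656), (62.759456634521484, 64.24654388427734), 93.13792419433594) [ 479.21323346 -243.67446814   55.        ]
rim 3837 [ 478.74234168 -243.37394249] 77.24857639563888
c1 ((280.9999694824219, 130.5), (42.99999237060547, 5.999999046325684), 90.0) [ 479.33816219 -243.62446711   70.28168918]
key [ 495.74028885 -252.57419581] [ 461.45628027 -233.74169049] [ 478.59828456 -243.15794315] 39.11593666633392 -28.780376669035505
pca deg 151.37154421340682
flange ((281.21466064453125, 128.48814392089844), (60.7126579284668, 61.41938781738281), 173.18685913085938) [ 479.47796486 -243.82968522   55.        ]
rim 3288 [ 478.46908055 -243.23384792] 77.27346189576383
tri flange (array([ 479.67008918, -243.93380738,   57.00180177]), np.float64(0.015608185616535451))
4.2583
```

View pics/z_c0.png

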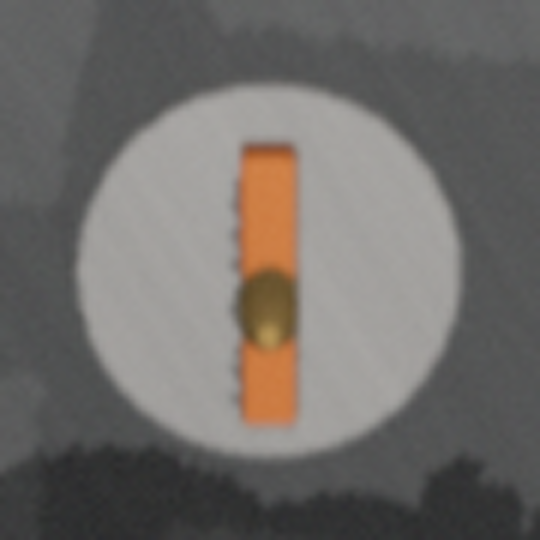

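View pics/r0.png

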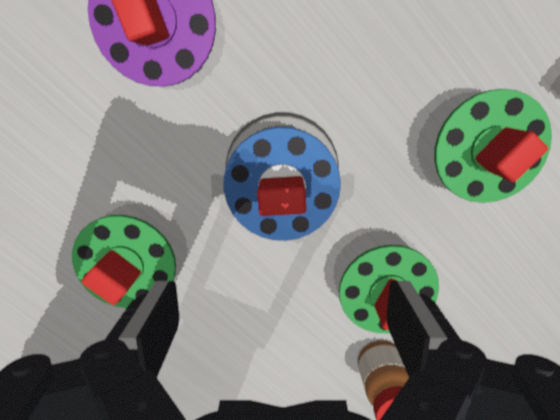

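View pics/r1.png

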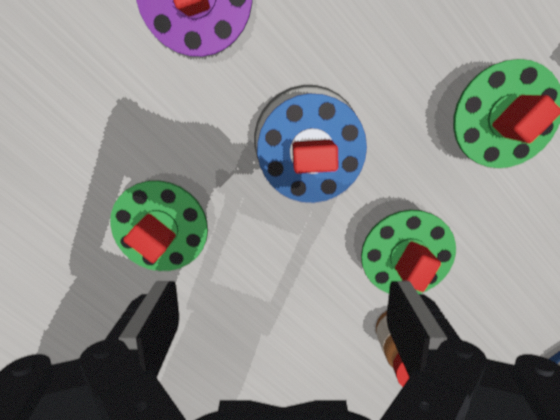

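The blue rotor is at (282,185) in r0 and (312,148) in r1. Its red grip's long side runs horizontally in the image, so the jaws must turn a quarter turn from this view.

Run:
```python
from m import *
k=[];b=[]
for n,(cu,cv_) in(("r0",(282,190)),("r1",(313,150))):
    p,d,C=ld(n);P=cloud(C,d)
    box=np.zeros(d.shape,bool);box[cv_-75:cv_+75,cu-75:cu+75]=1
    r=red(p)&box;zt=np.percentile(P[r][:,2],90);t=(r&(P[...,2]>zt-5)).astype(np.uint8)
    t=cv2.morphologyEx(t,cv2.MORPH_OPEN,np.ones((3,3)))
    c=max(cv2.findContours(t,0,2)[0],key=cv2.contourArea);R=cv2.minAreaRect(c)
    print(n,"ztop",zt,np.median(P[t>0],0),R)
    X=np.array([onplane(C,q,109.5)[:2] for q in cv2.boxPoints(R)]);print(np.round(X,1),X.mean(0))
    e=[X[1]-X[0],X[2]-X[1]];print([(np.linalg.norm(q),np.degrees(np.arctan2(q[1],q[0]))) for q in e])
    k.append((C,np.array(R[0])))
    bl=(blue(p)&box).astype(np.uint8);c=max(cv2.findContours(bl,0,2)[0],key=cv2.contourArea);el=cv2.fitEllipse(cv2.convexHull(c));print("disc",el,onplane(C,el[0],68));b.append((C,np.array(el[0])))
print("top",tri(*k[0],*k[1]),"disc",tri(*b[0],*b[1]))
```

```text
r0 ztop 110.64276544296224 [472.92443115 282.75003322 109.85846167] ((281.3521423339844, 200.13424682617188), (26.885042190551758, 46.596580505371094), 86.42366790771484)
[[466.6 301.4]
 [492.4 279.4]
 [479.2 263.4]
 [452.7 286. ]] [472.75434608 282.55788689]
[(np.float64(33.93414083568804), np.float64(-40.520901927609536)), (np.float64(20.73020648204791), np.float64(-129.69876751130627))]
disc ((281.4779968261719, 183.12631225585938), (111.93949127197266, 115.31005096435547), 96.19823455810547) [474.2421511  284.09766425  68.        ]
r1 ztop 110.79925320550495 [472.46525382 282.66049031 109.90431814] ((315.3655090332031, 158.2137908935547), (26.072580337524414, 43.92407989501953), 86.633544921875)
[[465.8 301.8]
 [492.  279.3]
 [479.  262.8]
 [452.3 285.8]] [472.27853895 282.42241457]
[(np.float64(34.54780784441709), np.float64(-40.83393384719819)), (np.float64(20.978517154172387), np.float64(-128.1306514862843))]
disc ((311.37762451171875, 147.4382781982422), (106.53173828125, 108.711669921875), 49.575355529785156) [473.67272262 283.96699944  68.        ]
top (array([472.15262075, 281.89789871, 106.3026961 ]), np.float64(0.06312545771129646)) disc (array([473.43384127, 283.25438303,  63.6327082 ]), np.float64(0.058022851467890775))
```

The rotor axis is at about (473,283) and rotor x points at -40.6°. I grasp with yaw 139.4°. The key lies at -28.6°, which is yaw 151.4°, only 12° further.

Run:
```python
from h import *
Y=np.radians(139.4)
ctrl.move_ptp([473,283,190],rot(Y))
print(ctrl.move_l([473,283,101],vel=80,threshold=8))
s=sensors.read_state();print(s["t"],s["eef_pos"],s["force"])
print(ctrl.gripper_to(15,force=60));ctrl.hold(.3)
s=sensors.read_state();print(s["t"],s["eef_pos"],s["force"],s["wrist_torque"],s["grip_width"])
snap("wrist","g0")
ctrl.move_l([473,283,135],vel=60);ctrl.hold(.3)
s=sensors.read_state();print(s["t"],s["eef_pos"],s["force"],s["wrist_torque"],s["grip_width"])
ctrl.move_l([473,283,240],vel=120);ctrl.hold(.3)
s=sensors.read_state();print(s["t"],s["eef_pos"],s["force"],s["wrist_torque"],s["grip_width"])
snap("wrist","g1");snap("scene","g1s")
```

```text
False
6.9833 [473.62062907 283.25477581 101.72463339] [-0.10091266 -0.04795176 -0.55665545]
False
7.8833 [472.98192564 282.97019126 101.10765104] [-1.20843533 -1.18101625  2.60864083] [-0.15389873  0.20875466  0.04488151] 21.33605982488087
8.95 [472.75472472 282.88085577 134.57573619] [ 0.33207396  0.6090134  -2.89784589] [-0.01194063 -0.02620141 -0.0391052 ] 20.97127143854704
10.275 [472.71054941 282.88796921 239.31026213] [ 0.00612171  0.71359815 -3.94908338] [ 0.01864596 -0.02150529  0.02822048] 21.009374306120545
```

View pics/g1.png

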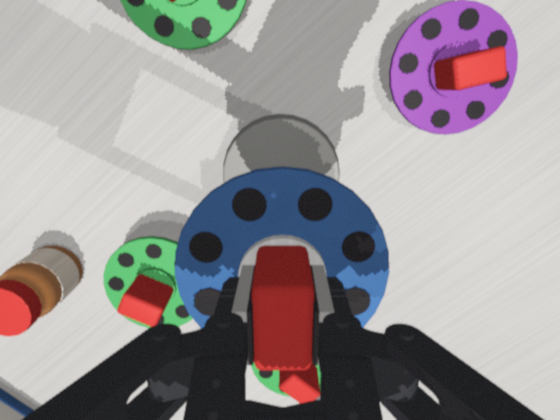

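View pics/g1s.png

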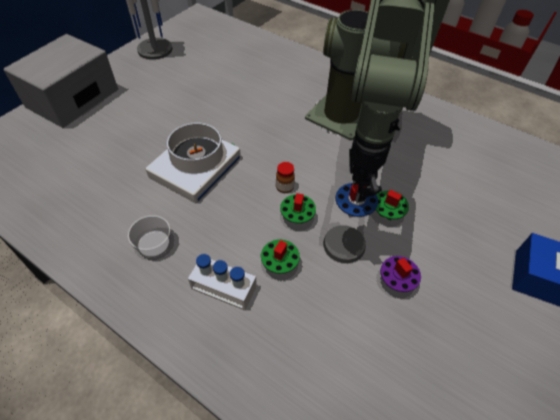

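The rotor is held squarely, with the disc centred at column 282 in g1. The stand is empty at scene pixel (344,242). Weight is about 3.6 N. Next I measure the rotor's offset in the hand.

Run:
```python
from m import *
from scipy.optimize import least_squares
p,d,C=ld("g1");f=np.load("g1.npz");P=cloud(C,d)
T=(P-f["pos"])@f["rot"]   # tool coords
bl=blue(p);bl[:150]=0;bl[345:]=0
print("disc tool z",np.percentile(T[bl][:,2],[10,50,90]))
A=T[bl];A=A[(A[:,2]>25)&(A[:,2]<42)];c=np.linalg.lstsq(np.c_[A[:,:2],np.ones(len(A))],A[:,2],rcond=None)[0];print("tilt",np.degrees(c[:2]),c[2])
c=max(cv2.findContours(bl.astype(np.uint8),0,1)[0],key=cv2.contourArea)[:,0]
h=cv2.convexHull(c)[:,0];e=np.array([q for q in c if cv2.pointPolygonTest(h.reshape(-1,1,2).astype(np.float32),tuple(map(float,q)),True)<1 and q[1]<300])
K=C[0];Tc=optics.camera_params("wrist")["T_tool_cam"]
for zp in(31,33,35):
    D=(Tc[:3,:3]@np.linalg.solve(K,np.c_[e,np.ones(len(e))].T)).T;o=Tc[:3,3];X=(o+D*((zp-o[2])/D[:,2])[:,None])[:,:2]
    r=least_squares(lambda s:np.hypot(X[:,0]-s[0],X[:,1]-s[1])-s[2],[0,0,50],loss="soft_l1");print(zp,len(e),r.x,np.std(r.fun))
r=red(p);r[:230]=0;print("grip z",np.percentile(T[r][:,2],[5,50]),T[r&(T[...,2]<12)].mean(0))
```

```text
disc tool z [32.19348886 33.01621213 33.85263609]
tilt [0.10394898 0.44125958] 32.999095274097236
31 349 [ 2.26764874  0.05869054 47.86574701] 0.23574298325179283
33 349 [ 1.18228058  0.0540466  48.50987819] 0.23891566306384268
35 349 [ 0.09691394  0.0494027  49.1540078 ] 0.24208834602631985
grip z [-9.49703242  2.86235201] [ 6.03169228  0.46884531 -7.41731351]
```

Offset in the hand is about 0 to 1 mm, with no tilt. Now I transit and lower gently, 12° short of the key.

```bash
cat >> h.py <<'E'
def st(tag=""):
    s=sensors.read_state();e=s["eef_rot"];print(tag,"t%.2f"%s["t"],np.round(s["eef_pos"],2),"F",np.round(s["force"],2),"M",np.round(s["wrist_torque"],2),"w%.1f"%s["grip_width"],"yaw%.2f"%np.degrees(np.arctan2(e[1,0],e[0,0])));return s
E
python3 - <<'E'
from h import *
Y=np.radians(139.4);X,Yc=479.0,-243.5
off=rot(Y)@[0.3,0,0]
X-=off[0];Yc-=off[1]
ctrl.move_ptp([X,Yc,240],rot(Y));ctrl.hold(.2);st("above")
ctrl.move_l([X,Yc,176],vel=60);ctrl.hold(.3);st("pre")
for z in(168,160,152,147,144.5,142.5):
    h=ctrl.move_l([X,Yc,z],vel=20,threshold=4);ctrl.hold(.1);st(f"{z} {h}")
    if h:break
E
```

```text
above t12.48 [ 479.59 -242.89  240.  ] F [ 0.59 -0.15 -4.34] M [0.02 0.02 0.  ] w21.3 yaw139.48
pre t14.00 [ 479.35 -243.78  176.28] F [ 0.06 -0.32 -1.77] M [ 0.01 -0.01 -0.01] w21.6 yaw139.40
168 False t14.65 [ 479.31 -243.76  168.09] F [-0.15  0.44 -3.04] M [-0.04  0.02  0.03] w20.9 yaw139.40
160 False t15.30 [ 479.31 -243.75  160.08] F [ 0.19  0.11 -2.78] M [-0.02 -0.   -0.03] w21.1 yaw139.40
152 False t15.95 [ 479.3  -243.76  152.09] F [-0.84  0.25 -3.68] M [-0.    0.01  0.02] w20.9 yaw139.40
147 False t16.45 [ 479.25 -243.71  146.97] F [ 0.12  0.81 -3.16] M [ 0.06 -0.   -0.03] w21.1 yaw139.40
144.5 False t16.82 [ 479.33 -243.76  144.72] F [-0.52  0.57 -1.35] M [0.07 0.04 0.01] w21.2 yaw139.40
142.5 False t17.18 [ 479.34 -243.77  142.8 ] F [-1.48  1.19  2.27] M [ 0.21  0.26 -0.03] w21.4 yaw139.40
```

It's on the spindle with hardly any side force, and the key is pressed with about 5 N. Now I turn it.

Run:
```python
from h import *
for a in range(141,160,2):
    off=rot(np.radians(a))@[0.3,0,0]
    ctrl.move_l([479-off[0],-243.5-off[1],142.3],rot=rot(np.radians(a)),vel=20);ctrl.hold(.1);s=st(a)
    if a>=147 and s["force"][2]<-1.5: break
```

```text
141 t17.52 [ 479.34 -243.7   142.49] F [-1.64  1.25  3.44] M [ 0.35  0.32 -0.02] w21.2 yaw140.98
143 t17.88 [ 479.35 -243.65  142.34] F [-1.62  1.27  2.39] M [0.32 0.26 0.  ] w21.2 yaw142.96
145 t18.23 [ 479.3  -243.67  142.27] F [-0.76  2.13  1.69] M [ 0.31  0.16 -0.01] w21.1 yaw144.96
147 t18.57 [ 479.17 -243.49  141.65] F [ 0.42 -0.35 -3.63] M [ 0.11 -0.17  0.06] w21.2 yaw146.96
```

The push force vanished at 147°, so the key has sprung into the slot. I turn slightly on toward centre and lower it home.

Run:
```python
from h import *
def g(a,z,**k):
    off=rot(np.radians(a))@[0.3,0,0]
    h=ctrl.move_l([479-off[0],-243.5-off[1],z],rot=rot(np.radians(a)),**k);ctrl.hold(.1);return h,st((a,z,h))
for a in (148,149,150):
    h,s=g(a,142.3,vel=20)
    if abs(s["wrist_torque"][2])>.15:break
for z in (140.5,139,137.5,136.5,135.5,134.8):
    h,s=g(a,z,vel=12,threshold=6)
    if h or s["force"][2]>4:break
```

```text
(148, 142.3, False) t18.93 [ 478.99 -243.58  142.02] F [ 0.52  0.43 -2.96] M [ 0.06 -0.   -0.01] w21.3 yaw147.98
(149, 142.3, False) t19.27 [ 479.13 -243.69  142.29] F [ 0.02  0.36 -3.46] M [0.01 0.1  0.04] w21.3 yaw148.99
(150, 142.3, False) t19.62 [ 479.18 -243.61  142.29] F [-0.3   0.99 -3.74] M [0.05 0.04 0.03] w21.2 yaw149.99
(150, 140.5, False) t20.02 [ 479.19 -243.6   140.36] F [ 0.4   0.47 -3.78] M [ 0.07  0.12 -0.01] w21.3 yaw150.00
(150, 139, False) t20.40 [ 479.2  -243.6   138.87] F [-1.23 -0.15 -3.94] M [ 0.12  0.14 -0.02] w21.3 yaw150.00
(150, 137.5, False) t20.77 [ 479.17 -243.59  137.35] F [-1.61  0.81 -4.45] M [ 0.11  0.17 -0.02] w21.3 yaw150.00
(150, 136.5, False) t21.12 [ 479.22 -243.63  136.43] F [-1.34  0.77 -3.14] M [0.07 0.14 0.01] w21.1 yaw150.00
(150, 135.5, False) t21.48 [ 479.28 -243.71  136.11] F [-3.82  2.48  3.88] M [0.45 0.72 0.04] w21.5 yaw150.00
(150, 134.8, False) t21.82 [ 479.3  -243.75  136.07] F [-5.82  3.19  7.51] M [ 0.66  0.94 -0.08] w21.4 yaw150.00
```

It's seated at TCP z=136.1, where 136 was expected. I relieve the pressure, let go, retreat and look.

Run:
```python
from h import *
R=rot(np.radians(150))
off=R@[0.3,0,0];x,y=479-off[0],-243.5-off[1]
ctrl.move_l([x,y,136.2],rot=R,vel=10);ctrl.hold(.2);st("relax")
ctrl.gripper_to(60);ctrl.hold(.3);st("open")
ctrl.move_l([x,y,180],vel=60);st("up")
ctrl.move_ptp([x,y,260],rot(-0.5+np.pi));ctrl.hold(.2);snap("wrist","f0");st()
ctrl.move_ptp([x-50,y+40,300],rot(-0.5+np.pi));ctrl.hold(.2);snap("wrist","f1")
ctrl.move_ptp([400,-50,330],rot(1.5));ctrl.hold(.3);snap("top","ft");snap("scene","fs");st()
```

```text
relax t22.32 [ 479.27 -243.65  136.13] F [-3.48  1.71  0.78] M [0.38 0.5  0.  ] w21.2 yaw150.00
open t23.07 [ 479.3  -243.67  136.21] F [-0.37  0.61  0.83] M [-0.02  0.    0.02] w60.0 yaw150.00
up t23.96 [ 479.01 -243.46  179.7 ] F [-0.44 -0.1  -0.07] M [-0.02  0.04 -0.04] w60.2 yaw150.00
 t24.62 [ 478.3  -242.98  257.94] F [0.05 0.94 0.43] M [ 0.02 -0.07 -0.02] w59.4 yaw151.35
 t26.96 [400.   -50.18 329.93] F [-0.18  0.3   0.02] M [-0.05  0.04 -0.01] w59.8 yaw85.93
```

View pics/f0.png

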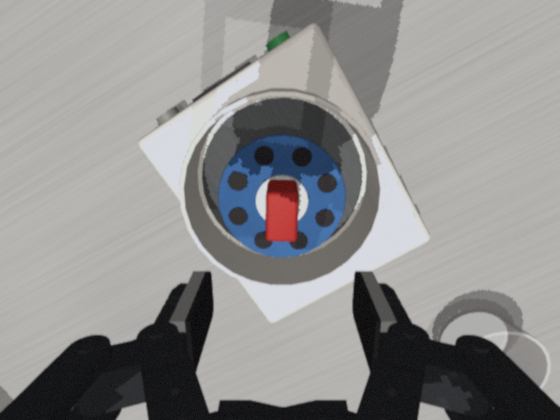

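View pics/ft.png

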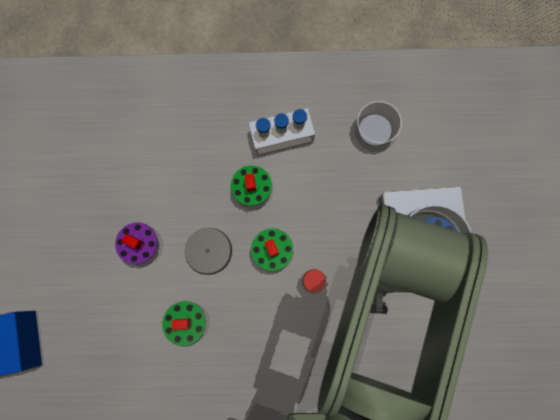

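Run:
```python
from m import *
for n in("f0","f1"):
    p,d,C=ld(n);P=cloud(C,d);near=np.hypot(P[...,0]-479,P[...,1]+243.5)
    b=blue(p)&(near<52)&(P[...,2]>80);A=P[b];c=np.linalg.lstsq(np.c_[A[:,:2]-[479,-243.5],np.ones(len(A))],A[:,2],rcond=None)[0]
    rim=(near>76)&(near<81)&(P[...,2]>97)&(P[...,2]<110);r=P[rim];cr=np.linalg.lstsq(np.c_[r[:,:2]-[479,-243.5],np.ones(len(r))],r[:,2],rcond=None)[0]
    print(n,"disc z",c[2],"tilt deg",np.degrees(c[:2]),"rim",cr[2],np.degrees(cr[:2]),len(A),len(r),"disc ctr",A.mean(0))
a=np.load("a_top.npz")["p"].astype(int);b=np.load("ft.npz")["p"].astype(int)
for nm,(x0,y0,x1,y1) in dict(rack=(240,100,325,160),tub=(350,95,410,155),jar=(298,265,330,298)).items(): print(nm,np.abs(a-b)[y0:y1,x0:x1].mean())
```

```text
f0 disc z 103.03620739494433 tilt deg [ 0.05064014 -0.02415342] rim 102.69478548412265 [0.06624274 0.05210197] 7237 2836 disc ctr [ 473.50202151 -240.64549347  103.03014474]
f1 disc z 103.00593104391355 tilt deg [ 0.17442265 -0.09795139] rim 102.587308561127 [ 0.22328648 -0.03461835] 4657 1887 disc ctr [ 472.28376029 -239.63789691  102.97888258]
rack 6.359019607843138
tub 6.140740740740741
jar 8.792613636363637
```

f0 shows the rotor centred in the chamber at (282,195), with the grip free. The disc is at z=103.0, level with the rim (102.6) and tilted less than 0.3°. In ft the rack (282,130), tub (378,125) and jar (314,281) are where they started. Handing in.

Run:
```python
from h import *
ctrl.finish_job();st()
```

```text
the job is handed in; nothing more can be done
the job is handed in; nothing more can be done
```

The blue rotor is fully home on the centrifuge spindle, released, and sitting level. I handed the job in at about 27 s of the 64 s allowed.

- **Seating:** I lifted the rotor by its red grip and lowered it onto the spindle 12° short of the key. I turned it under roughly 5–7 N until the key sprang into the slot at 147°, then seated it at about 150° with about 11 N. I read no more than about 13 N in total on the wrist, against the 30 N bearing limit.
- **Last checks:** The disc stands at z = 103.0 mm with the rim at 102.6 mm, tilted less than 0.3°. The gripper is clear and nothing is touching the rotor. The tube rack, jar and tub look unmoved in the top view.
- **Disagreements:** The key let the rotor in about 4° before the heading I measured in the images, at the edge of its stated play. A side force of about 6 N and a moment of about 1.1 N m showed at the final press, and both vanished on release. My two-view heights came out 2–4 mm off the stated ones; depth readings, the stated dimensions and contact agreed, so I used those.

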